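Square up a row of film boxes on the filing rail

TASK

Nudge the three grey film boxes up against the long metal filing rail so that they make one straight row, each flat against the rail, then slide the blue end plate along the rail to close the row up, with no gaps, far enough into the sprung pad at the other end that the row stays firmly squeezed between pad and plate after you let go. Press the plate gently, never hard, and leave the other things on the table where they are.

Things in the scene. Friction and masses are not known exactly. Their poses are not given: they have to be found in the camera images.
- rail: aluminium filing rail fixed to the table, 20 mm thick, 30 mm high, 560 mm long. Origin on the table at the middle of its front face (the face towards the robot): x points away from the boxes, through the rail; y runs along it. The row of boxes stands against that face, at x = -88 to 0 mm
- pad_zone (a point): point fixed on the rail, not on the pad: the black sprung pad (1 N per mm, 12 mm travel, then solid) on the -y side of a grey stop block (80 mm deep, 46 high) at the rail's +y end. The free pad's face lies up to 12.5 mm either side of this point along y, clamped differently each time and not measured: feel for it through the row
- follower: blue end plate sliding on the rail's -y end: 80 mm deep (rail's x), 10 thick, 41 high. Origin at table height, middle of its inner (+y) face; push its outer face, at y = -10 mm. Axes as the rail's. Slides 200 mm along y, 6 N friction, stays put. Once let go the row must press it with over 1 N; box friction eats part of the pad's push: press the pad in 6 to 10 mm. Never push over 30 N
- box_a: low grey board film-reel box with a white label and a red strip on top, 88 x 88 mm and 36 mm high, about 0.13 kg, too wide to grip; stands loose on the table, origin at the centre of its underside, z up, sides along its x and y
- box_b: low grey board film-reel box with a white label and a green strip on top, 88 x 88 mm and 36 mm high, about 0.13 kg, too wide to grip; stands loose on the table, origin at the centre of its underside, z up, sides along its x and y
- box_c: low grey board film-reel box with a white label and a yellow strip on top, 88 x 88 mm and 36 mm high, about 0.13 kg, too wide to grip; stands loose on the table, origin at the centre of its underside, z up, sides along its x and y
- flask: steel drinking flask with wooden cap, 68 mm across, 220 mm high, bystander, origin under its centre
- roll_a: roll of white labels, 80 mm across, 45 mm high, bystander, origin under its centre
- roll_b: roll of white labels, 68 mm across, 30 mm high, bystander, origin under its centre
- loupe: black magnifier, 42 mm across, 46 mm high, bystander, origin under its centre
- eraser: white eraser, 55 x 24 x 14 mm, bystander, origin under its centre
- wood_block: small wooden sanding block, 22 x 60 x 18 mm, bystander, origin under its centre
- pencils: black pencil pot, 72 mm across, 95 mm high (pencils to 156 mm), bystander, origin under its centre

How it is judged:
By the outcome, as a careful person would: the job done as asked, in the order asked, and still so for the second after the job is handed in, with the robot touching nothing.
It also fails if it takes over 66 s, if anything falls off the work surface, if the arm or the gripper's body presses on something with over 40 N, if the wrist force passes 120 N, or if a joint passes its speed limit or range.

ROBOT

A 6-joint arm with a two-finger parallel gripper is mounted at the origin on the work surface. World frame = base frame: x ahead of the robot, y to its left, z up, the work surface at z = 0. Lengths are in m, angles in rad, forces in N, time in s.
With the tool pointing down it reaches from about 0.225 to 0.875 m from the base axis. Payload 3.4 kg.
Tool frame: the origin (TCP) lies between the finger pads; the fingertips stand 22 mm ahead of it and the grasp point (between the pads) lies 3 mm ahead of it (bot.tcp_to_tips is the distance from the TCP to the fingertips, in m); z points along the fingers, y is the line along which they close (so a half turn about z gives the same grasp; the last joint's range is limited). The gripper opens to 85 mm and grips with 20 to 120 N. Pads are 22 mm wide; open, the fingers measure 114 mm over their backs; the gripper's body (76 mm by 85 mm) begins 54 mm behind the grasp point. The pads swing forward as they close: fully open they stand 13 mm farther back than shut.
Start: joints at [-1.276, 0.276, 1.505, -0, 1.361, -0.121], TCP at [0.232, -0.526, 0.224] pointing down, gripper open.
Joint ranges: [-2.89, 2.89], [-0.75, 2.08], [0.22, 2.7], [-1.18, 4.32], [0.11, 2.71], [-2.7, 2.7]. Speed limits (rad/s): [2.57, 2.57, 3.14, 3.14, 3.14, 3.14].

INTERFACE

Orientations are given as a unit quaternion [x, y, z, w].
In Python, from plant import status, eyes, order, bot gives the robot as it stands.
- The arm moves only by the shell command python3 -m handwheel 'ROWS' [FORCE]. ROWS is JSON, one flat list of numbers, 5 for each row, row after row: the opening, from 0 (shut) to 1 (fully open), then the shift along the world's x, y, z in mm, then the turn about the world's z in degrees. A call has exactly 10 rows; each row shifts and turns the commanded pose from where the row before left it; what a row does not reach is not made up. A row lasts 1/10 s, in which the tool goes at most 50 mm and 8.59 degrees, less where a joint would pass 70% of its speed; a pose out of reach is approached as far as the arm can. A call with a gripper value outside its range is refused whole. The fingers move at their own pace and stop on an object; FORCE is the grip in N (left out, the last holds). Time passes only in rows, so rows that do not move let the fingers close, or fill a call up. It gives the time, the measured TCP pose, the force, the opening and the grip force at its end, in the units of the state.
- status.observe(): the state, without advancing time (a new reading comes with each control period).
- eyes.read_camera(name): name is "side" or "top"; returns a dict with "frame" (400x640x3 uint8, red, green, blue), "fx", "fy", "cx", "cy" (pixels), "k1" (the pictures are not rectified: a ray, as slopes to the right and down, at radius r is drawn at 1 + k1 r^2 times it, then the intrinsics apply), "rvec" (rotation vector, rad) and "tvec" (3), from world to camera coordinates, as OpenCV has them. Camera axes: x right, y down, z forward; pixel columns grow to the right and rows downward; lengths in m; the calibration is good to about 2 mm. A picture is of the moment at which its call begins. There is no depth.
- order.close_job(): hands the job in; it is judged then, once.
The state is a dict: "clock": time; "q": joint angles; "joint_velocities": joint speeds; "joint_efforts": joint torques, N m; "ee_pos": TCP position; "ee_rot": TCP orientation; "contact_force": force on the tool from outside, world axes, zero at the start; "wrist_torque": the same for the moment, N m; "width": opening from 0.0 (shut) to 1.0 (fully open); "grasp_force": force on a finger pad.
Only numpy, scipy, OpenCV 4.12 (cv2) and the standard library are available. Lean on these libraries where they do the work, as an engineer would, in place of code of your own. Each camera call takes 0.05 s, during which the arm holds its last target. There are 200 camera calls.

## Working session

There is one attempt and no reset: what is moved stays moved. The work goes in short steps, Python scripts to look and compute and a shell command to move; the robot and the scene stay as the last step left them, time stands still between calls to the robot, and variables do not carry over. Pictures are saved under pics/ and viewed, at most 10 in all, crops included, and the job is handed in when it is done.

```bash
ls; mkdir -p pics
python3 - <<'E'
from plant import status, eyes, order, bot
import cv2,numpy as np
print(status.observe())
for n in("top","side"):
    c=eyes.read_camera(n); cv2.imwrite(f"pics/{n}0.png",c["frame"][:,:,::-1]); np.savez(f"{n}0.npz",**c)
    print({k:v for k,v in c.items() if k!="frame"})
E
```

```text
pics
{'clock': 0.0, 'q': array([-1.27600889e+00,  2.76607974e-01,  1.50615771e+00,  1.02330217e-05,
        1.36068321e+00, -1.21033125e-01]), 'joint_velocities': array([-0.00041522,  0.00043241,  0.00026979, -0.00050594,  0.00293399,
       -0.00034597]), 'joint_efforts': array([-2.73923597e-04, -4.16772473e+01, -2.45802569e+01, -6.85480404e-05,
        1.11840974e-02,  8.43941365e-06]), 'ee_pos': array([ 0.23208701, -0.52548299,  0.22332252]), 'ee_rot': array([ 9.78464201e-01,  2.06414500e-01, -7.55468620e-05, -9.25053181e-04]), 'contact_force': array([ 0.65502357, -0.45003452,  1.01962144]), 'wrist_torque': array([ 0.03884737, -0.01592308, -0.0654237 ]), 'grasp_force': 0.0, 'width': 1.0040385793903084}
{'fx': 464.92233832349575, 'fy': 464.92233832349575, 'cx': 322.34797389134553, 'cy': 199.34052887363708, 'k1': -0.11040479191737351, 'rvec': array([ 2.12284965, -2.18214301,  0.10741242]), 'tvec': array([0.02549527, 0.58202861, 1.02329987])}
{'fx': 398.57786092803815, 'fy': 398.57786092803815, 'cx': 320.18828158815666, 'cy': 198.44347354941357, 'k1': 0.024578199054622534, 'rvec': array([ 0.07667735, -2.70661365,  1.53646094]), 'tvec': array([0.58404532, 0.03788633, 1.09087428])}
```

View pics/top0.png

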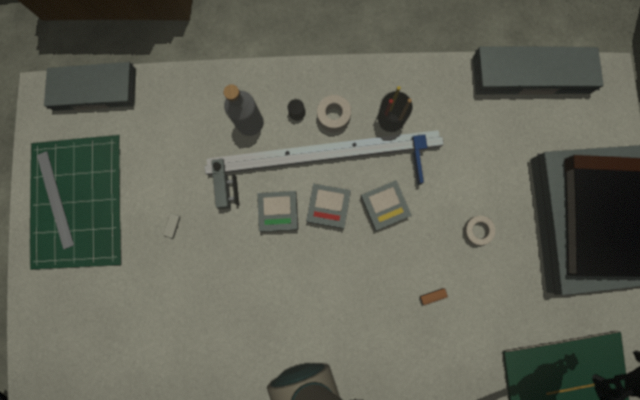

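View pics/side0.png

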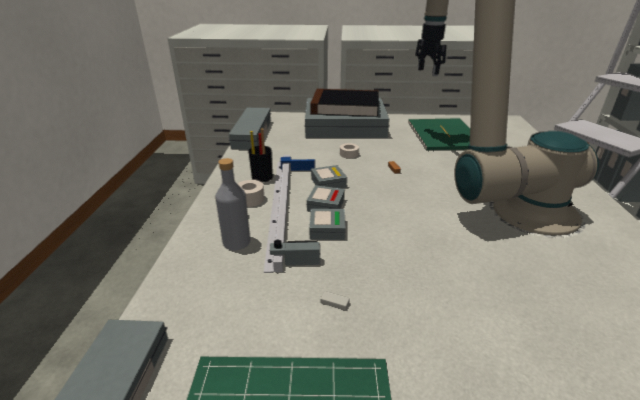

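The top view shows the stop and pad at about (222,185)/(236,188), the boxes at green (278,212), red (328,207) and yellow (386,206), the plate at (418,160) and the rail from (208,167) to (441,138). The side view agrees.

```bash
cat > h.py <<'E'
import cv2,numpy as np
def ray(c,px,z):
    px=np.array(px,float).reshape(-1,1,2)
    K=np.array([[c["fx"],0,c["cx"]],[0,c["fy"],c["cy"]],[0,0,1]])
    u=cv2.undistortPoints(px,K,np.array([c["k1"],0,0,0.])).reshape(-1,2)
    R=cv2.Rodrigues(np.array(c["rvec"]))[0]; o=-R.T@np.array(c["tvec"])
    d=np.c_[u,np.ones(len(u))]@R
    return o+d*((z-o[2])/d[:,2])[:,None]
def proj(c,P):
    K=np.array([[c["fx"],0,c["cx"]],[0,c["fy"],c["cy"]],[0,0,1]])
    return cv2.projectPoints(np.array(P,float),np.array(c["rvec"]),np.array(c["tvec"]),K,np.array([c["k1"],0,0,0.]))[0].reshape(-1,2)
E
python3 - <<'E'
from h import *
c=dict(np.load("top0.npz")); f=c["frame"]
big=cv2.resize(f[120:245,195:455],None,fx=3,fy=3,interpolation=cv2.INTER_CUBIC)
cv2.imwrite("pics/crop0.png",big[:,:,::-1])
for p in [(262,200),(290,195),(278,221),(278,240),(298,235),(330,214),(376,226),(386,206),(300,155),(418,165),(235,188),(222,185)]: print(p,f[p[1],p[0]])
E
```

```text
(262, 200) [ 98 101  92]
(290, 195) [93 98 89]
(278, 221) [ 56 108  61]
(278, 240) [131 129 114]
(298, 235) [130 129 114]
(330, 214) [117  65  59]
(376, 226) [90 95 89]
(386, 206) [148 140 123]
(300, 155) [150 149 142]
(418, 165) [44 60 84]
(235, 188) [38 37 32]
(222, 185) [89 94 87]
```

View pics/crop0.png

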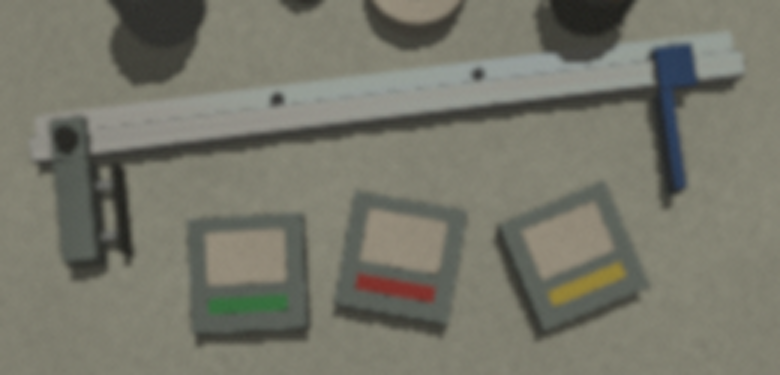

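The crop shows the rail's lower white edge from crop (50,158) to (740,75), the pad at (120,215), the plate at (672,130) and the three rotated boxes.

```bash
cat > meas.py <<'E'
from h import *
def boxes(c):
    f=c["frame"]; hsv=cv2.cvtColor(f,cv2.COLOR_RGB2HSV); R=[]
    g=cv2.cvtColor(f,cv2.COLOR_RGB2GRAY)
    S={"b":((45,100),70),"a":((0,8),90),"c":((20,30),110)}
    out={}
    for n,((lo,hi),s) in S.items():
        m=cv2.inRange(hsv,(lo,s,40),(hi,255,255))
        m[:130]=0;m[262:]=0;m[:,:235]=0;m[:,450:]=0
        k,l,st,ce=cv2.connectedComponentsWithStats(m)
        i=1+np.argmax(st[1:,4]); ys,xs=np.nonzero(l==i)
        P=ray(c,np.c_[xs,ys],.036)[:,:2]*1000
        r=cv2.minAreaRect(P.astype(np.float32))
        ev=np.linalg.eigh(np.cov(P.T))[1][:,1]
        if ev[1]<0: ev=-ev      # strip long axis ~ +y world
        th=np.degrees(np.arctan2(-ev[0],ev[1]))
        ctr=P.mean(0); out[n]=(st[i,4],ctr,th)
    return out
E
python3 - <<'E'
from meas import *
c=dict(np.load("top0.npz")); f=c["frame"]; g=cv2.cvtColor(f,cv2.COLOR_RGB2GRAY).astype(float)
R=cv2.Rodrigues(c["rvec"])[0]; print("cam",-R.T@c["tvec"])
B=boxes(c)
for n,(a,p,t) in B.items(): print(n,a,p.round(1),round(t,1))
# rail edges
fr=[];bk=[]
for x in list(range(245,380,5)):
    col=g[125:185,x]; d=np.diff(col)
    i=np.argmin(d); 
    j=np.argmax(d[:i])
    fr.append((x,125+i+.5)); bk.append((x,125+j+.5))
    if x in(260,300,340): print(x,col[5:50].astype(int))
fr=np.array(fr);bk=np.array(bk)
for nm,q,z in(("front0",fr,0),("front30",fr,.03),("back30",bk,.03)):
    P=ray(c,q,z)[:,:2]*1000; k=np.polyfit(P[:,1],P[:,0],1); r=P[:,0]-np.polyval(k,P[:,1])
    ok=abs(r)<3; k=np.polyfit(P[ok,1],P[ok,0],1); print(nm,k,ok.sum(),np.abs(r).max().round(1),"deg",np.degrees(np.arctan(-k[0])))
# box outlines: label pixels + grey region
for n,(a,p,t) in B.items():
    t=np.radians(t); ex=np.array([np.cos(t),np.sin(t)]);ey=np.array([-ex[1],ex[0]])
    for nm,dirn,off in(("+y",ey,0),("-y",-ey,0),("+x",ex,0),("-x",-ex,0)):
        pts=np.array([np.r_[(p+dirn*s)/1000,.036] for s in range(0,120,2)]); q=proj(c,pts)
        v=cv2.remap(g.astype(np.float32),q[:,0].astype(np.float32),q[:,1].astype(np.float32),1).ravel()
        print(n,nm,v.astype(int))
hsv=cv2.cvtColor(f,cv2.COLOR_RGB2HSV); m=cv2.inRange(hsv,(100,90,30),(130,255,255)); m[:120]=0;m[200:]=0;m[:,:400]=0;m[:,450:]=0
ct=max(cv2.findContours(m,0,2)[0],key=cv2.contourArea); ap=cv2.approxPolyDP(ct,1.2,True).reshape(-1,2)
print("plate",[(tuple(int(w) for w in a),(ray(c,a,.041)[0,:2]*1000).round().tolist()) for a in ap])
print("pad pts",[(ray(c,a,.03)[0,:2]*1000).round().tolist() for a in((195+128/3,120+260/3),(195+118/3,120+168/3))])
E
```

```text
cam [ 0.45854529 -0.00738536  1.08454212]
b 142 [535.8 113.2] 1.6
a 143 [545.1   1.1] -12.0
c 128 [ 544.1 -143.2] 20.8
260 [ 75  83  86  89  94 107 117 124 126 126 128 128 127 127 126 127 127 125
 124 124 126 134 145 150 151 150 148 145 139 143 146 145 144 144 146 141
 119  83  60  61  68  89 115 126 125]
300 [126 127 127 126 126 126 131 131 130 130 129 126 125 127 129 129 134 148
 154 154 155 154 149 143 146 149 148 148 148 148 143 124  87  61  61  71
  90 114 128 131 131 131 130 130 129]
340 [ 60  62  66  76  98 119 125 126 128 128 129 137 148 155 155 154 155 153
 150 149 149 150 150 151 151 149 130  90  63  60  69  88 110 123 127 127
 128 128 129 129 130 127 127 127 128]
front0 [-9.60267570e-02  6.84529355e+02] 27 1.3 deg 5.485109503212028
front30 [-9.60267570e-02  6.78258692e+02] 27 1.3 deg 5.485109503212066Traceback (most recent call last):
  File "<stdin>", line 17, in <module>
    raise TypeError("expected non-empty vector for x")
TypeError: expected non-empty vector for x
```

Run:
```python
from meas import *
c=dict(np.load("top0.npz")); f=c["frame"]; g=cv2.cvtColor(f,cv2.COLOR_RGB2GRAY).astype(float)
print("at px300: back",ray(c,[(300,146.3)],.03)[0]*1000,"front",ray(c,[(300,161.2)],0)[0]*1000, "mid",ray(c,[(300,152.5)],.03)[0]*1000)
B=boxes(c)
for n,(a,p,t) in B.items():
    t=np.radians(t); ex=np.array([np.cos(t),np.sin(t)]);ey=np.array([-ex[1],ex[0]])
    for nm,dirn in(("+y",ey),("-y",-ey),("+x",ex),("-x",-ex)):
        pts=np.array([np.r_[(p+dirn*s)/1000,.036] for s in range(0,100,2)]); q=proj(c,pts)
        v=cv2.remap(g.astype(np.float32),q[:,0].astype(np.float32),q[:,1].astype(np.float32),1).ravel()
        lo=0 if nm!="+x" else 25
        print(n,nm,v[lo:lo+24 if nm=="+x" else 36 if 'y' in nm else 25].astype(int))
hsv=cv2.cvtColor(f,cv2.COLOR_RGB2HSV); m=cv2.inRange(hsv,(100,90,30),(130,255,255)); m[:120]=0;m[200:]=0;m[:,:400]=0;m[:,450:]=0
ct=max(cv2.findContours(m,0,2)[0],key=cv2.contourArea); ap=cv2.approxPolyDP(ct,1.2,True).reshape(-1,2)
print("plate",[(tuple(int(w) for w in a),(ray(c,a.astype(float),.041)[0,:2]*1000).round().tolist()) for a in ap])
print("pad pts",[(ray(c,a,.03)[0,:2]*1000).round().tolist() for a in((195+128/3,120+260/3),(195+118/3,120+168/3))])
for n,p,z in(("rollb",(480,231),.03),("eraser",(172,226),.014),("wood",(433,297),.018)): print(n,ray(c,p,z)[0]*1000)
```

```text
at px300: back [708.44594673  58.11838594  30.        ] front [679.32783426  60.69816656   0.        ] mid [693.74654767  58.40758235  30.        ]
b +y [ 87  87  87  87  87  87  86  85  86  86  86  86  86  87  87  88  89  90
  91  90  91  96 108 121 129 131 130 129 128 127 127 127 126 125 127 128]
b -y [ 87  87  87  86  87  87  86  87  88  88  88  87  87  88  89  90  92  93
  93  94  94  88  84  90 107 121 126 126 126 127 126 122 112  99  93  90]
b +x [137 137 130 117 103  94  92  94 103 114 123 127 128 129 130 130 129 128
 128 127 126 126 124 124]
b -x [ 87  86  88  89  89  90  92  92  90  83  68  60  61  67  80  99 117 125
 126 127 128 128 128 127 125]
a +y [ 71  71  72  72  72  71  71  72  72  72  70  70  71  71  75  82  89  91
  93  93  93 100 111 121 126 127 126 126 128 128 128 127 123 112  92  82]
a -y [ 71  71  72  72  72  72  72  71  71  71  71  72  71  73  78  86  92  95
  95  96  99 103 110 119 124 125 125 125 125 124 125 126 126 126 125 124]
a +x [137 138 131 119 105  97  95  96 102 112 121 126 127 128 129 128 127 127
 126 126 126 126 126 126]
a -x [ 71  72  76  84  92  9
[... 338 characters left out ...]
 131 131 131 130 129 128 128 130 130 130 129]
c +x [137 136 130 119 106  98  95  97 103 113 123 128 130 130 129 127 127 129
 129 129 129 129 130 131]
c -x [127 125 120 110 100  95  94  95  94  87  77  68  70  88 108 122 127 127
 127 126 126 127 128 128 126]
plate [((416, 136), [722.0, -210.0]), ((413, 138), [718.0, -203.0]), ((415, 143), [706.0, -207.0]), ((420, 181), [617.0, -214.0]), ((422, 181), [617.0, -218.0]), ((418, 149), [692.0, -213.0]), ((426, 146), [698.0, -232.0]), ((424, 136), [722.0, -229.0])]
pad pts [[572.0, 204.0], [643.0, 212.0]]
rollb [ 499.98514131 -348.23889561   30.        ]
eraser [532.06449566 364.13643565  14.        ]
wood [ 354.13858559 -235.46720152   18.        ]
```

```bash
python3 -m handwheel '[0.5,20,30,-8,-1.8, 0.5,20,30,-8,-1.8, 0.5,20,30,-8,-1.8, 0.5,20,30,-8,-1.8, 0.5,20,30,-8,-1.8, 0.5,20,30,-8,-1.8, 0.5,20,30,-8,-1.8, 0.5,20,30,-8,-1.8, 0.5,20,30,-8,-1.8, 0.5,20,30,-8,-1.8]' 20
cat > st.py <<'E'
from plant import status
import numpy as np
from scipy.spatial.transform import Rotation as R
o=status.observe(); x,y,z=o["ee_pos"]*1000
d=.9954*x+.0957*y-675.2; s=-.0957*x+.9954*y
F=o["contact_force"]; yx=R.from_quat(o["ee_rot"]).as_matrix()[:,0]
print("t",o["clock"],"xyz",[round(v,1) for v in(x,y,z)],"d %.1f s %.1f"%(d,s),"yaw %.1f"%np.degrees(np.arctan2(yx[1],yx[0])),"Fd %.1f Fs %.1f Fz %.1f"%(.9954*F[0]+.0957*F[1],-.0957*F[0]+.9954*F[1],F[2]),"w",round(o["width"],2))
E
python3 st.py
```

```text
clock: 1.1
ee_pos: [0.4327, -0.2246, 0.1437]
ee_rot: [0.999, 0.05, -0.0, -0.0]
contact_force: [0.4, 0.6, -0.4]
width: 0.502
grasp_force: 0.0
t 1.1 xyz [np.float64(432.7), np.float64(-224.6), np.float64(143.7)] d -266.0 s -264.9 yaw 5.7 Fd 0.4 Fs 0.6 Fz -0.4 w 0.5
```

```bash
python3 -m handwheel '[0.5,5,8,-11,0, 0.5,5,8,-11,0, 0.5,5,8,-11,0, 0.5,5,8,-11,0, 0.5,5,8,-11,0, 0.5,5,8,-11,0, 0.5,5,8,-11,0, 0.5,5,8,-11,0, 0.5,5,8,-11,0, 0.5,3,2,-12,0]' >/dev/null; python3 st.py
python3 -m handwheel '[0.5,8,0.8,0,0, 0.5,8,0.8,0,0, 0.5,8,0.8,0,0, 0.5,8,0.8,0,0, 0.5,8,0.8,0,0, 0.5,8,0.8,0,0, 0.5,8,0.8,0,0, 0.5,8,0.8,0,0, 0.5,8,0.8,0,0, 0.5,8,0.8,0,0]'>/dev/null; python3 st.py
```

```text
t 2.1 xyz [np.float64(480.8), np.float64(-151.1), np.float64(32.4)] d -211.1 s -196.4 yaw 5.9 Fd 0.5 Fs 0.2 Fz -1.0 w 0.5
t 3.1 xyz [np.float64(560.9), np.float64(-143.9), np.float64(33.2)] d -130.7 s -197.0 yaw 5.8 Fd -0.2 Fs 0.2 Fz 0.2 w 0.5
```

```bash
python3 -m handwheel '[0.5,4,0.4,0,0, 0.5,4,0.4,0,0, 0.5,4,0.4,0,0, 0.5,4,0.4,0,0, 0.5,3,0.3,0,0, 0.5,2,0.2,0,0, 0.5,1,0.1,0,0, 0.5,1,0.1,0,0, 0.5,1,0.1,0,0, 0.5,0,0,0,0]'>/dev/null; python3 st.py
python3 - <<'E'
from plant import eyes
import cv2
f=eyes.read_camera("top")["frame"][120:245,195:455]
cv2.imwrite("pics/c1.png",cv2.resize(f,None,fx=3,fy=3,interpolation=cv2.INTER_CUBIC)[:,:,::-1])
E
```

```text
t 4.1 xyz [np.float64(584.3), np.float64(-141.7), np.float64(33.2)] d -107.1 s -196.9 yaw 5.8 Fd -0.3 Fs -0.3 Fz -0.6 w 0.5
```

View pics/c1.png

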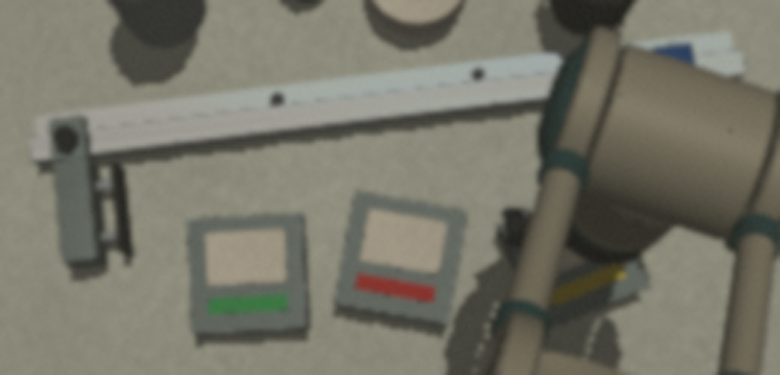

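The wrist hides most of box c, but its yellow strip still shows at about crop (590,285), roughly where it was before. I'll check from the side.

Run:
```python
from plant import eyes,status
from h import *
c=eyes.read_camera("side"); o=status.observe()
print("TCP px",proj(c,[o["ee_pos"]]), "tip",proj(c,[o["ee_pos"]-[0,0,.022]]))
f=c["frame"][140:270,240:400]
cv2.imwrite("pics/s1.png",cv2.resize(f,None,fx=4,fy=4,interpolation=cv2.INTER_CUBIC)[:,:,::-1])
```

```text
TCP px [[323.0703362  172.39552108]] tip [[323.04622924 178.7307698 ]]
```

View pics/s1.png

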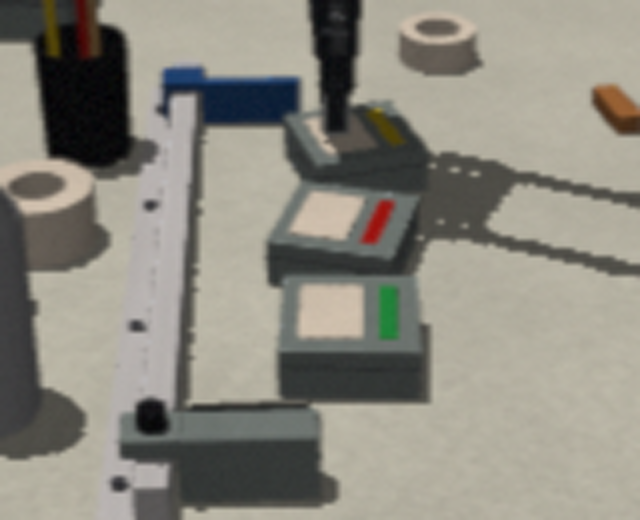

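Run:
```python
from plant import eyes,status,bot
from h import *
print(bot.tcp_to_tips,[a for a in dir(bot) if a[0]!='_'])
c=eyes.read_camera("side"); o=status.observe();e=o["ee_pos"]
for s in(.02,.028,.036):
  for z in(.01,.02,.03,.04,.06): print(s,z,proj(c,[[e[0]-.0957*s,e[1]+s,z]]).round(1), (proj(c,[[e[0]-.0957*s,e[1]+s,z]])-[240,140])*4)
from meas import boxes
t=dict(np.load("top0.npz"));print(boxes(t)["c"],boxes(eyes.read_camera("top"))["c"],)
```

```text
0.022 ['MotionError', 'tcp_to_tips']
0.02 0.01 [[323.3 182.2]] [[333.37907107 168.67529644]]
0.02 0.02 [[323.4 179.3]] [[333.42828697 157.11686235]]
0.02 0.03 [[323.4 176.4]] [[333.47795527 145.45976277]]
0.02 0.04 [[323.4 173.4]] [[333.52808262 133.70263596]]
0.02 0.06 [[323.4 167.5]] [[333.62974159 109.88271975]]
0.028 0.01 [[323.5 183.4]] [[333.858719   173.72147654]]
0.028 0.02 [[323.5 180.5]] [[333.91024637 162.11865229]]
0.028 0.03 [[323.5 177.6]] [[333.96224977 150.41625576]]
0.028 0.04 [[323.5 174.7]] [[334.01473621 138.61290559]]
0.028 0.06 [[323.5 168.7]] [[334.12118694 114.6976823 ]]
0.036 0.01 [[323.6 184.7]] [[334.34385853 178.82533159]]
0.036 0.02 [[323.6 181.8]] [[334.39774624 167.17783807]]
0.036 0.03 [[323.6 178.9]] [[334.4521343  155.42985325]]
0.036 0.04 [[323.6 175.9]] [[334.50703012 143.57997576]]
0.036 0.06 [[323.7 169.9]] [[334.61837539 119.5687981 ]]
(np.int32(128), array([ 544.06000294, -143.16389839]), np.float64(20.798918953015257)) (np.int32(112), array([ 544.25951249, -143.70614679]), np.float64(21.46047604957902))
```

The side view shows the fingertips apparently over box c, at about crop (335,130), and the box has not moved. I'll back off and check the true tip height over bare table.

```bash
python3 -m handwheel '[0.5,-11,-1,0,0, 0.5,-11,-1,0,0, 0.5,-11,-1,0,0, 0.5,-11,-1,0,0, 0.5,-11,-1,0,0, 0.5,-11,-1,0,0, 0.5,-11,-1,0,0, 0.5,-11,-1,0,0, 0.5,-11,-1,0,0, 0.5,-11,-1,0,0]'>/dev/null; python3 st.py
python3 - <<'E'
from plant import eyes,status
from h import *
c=eyes.read_camera("side"); e=status.observe()["ee_pos"]
for s in(-.03,.03):
  for z in(0,.01,.02,.03,.04): print(s,z,((proj(c,[[e[0]-.0957*s,e[1]+s,z]])-[300,120])*5).round())
f=c["frame"][120:220,300:420]
cv2.imwrite("pics/s2.png",cv2.resize(f,None,fx=5,fy=5,interpolation=cv2.INTER_CUBIC)[:,:,::-1])
E
```

```text
t 5.3 xyz [np.float64(473.4), np.float64(-151.7), np.float64(33.2)] d -218.5 s -196.3 yaw 5.8 Fd -0.9 Fs 0.2 Fz 1.0 w 0.5
-0.03 0 [[291. 285.]]
-0.03 0.01 [[292. 271.]]
-0.03 0.02 [[293. 257.]]
-0.03 0.03 [[294. 242.]]
-0.03 0.04 [[295. 228.]]
0.03 0 [[303. 331.]]
0.03 0.01 [[304. 316.]]
0.03 0.02 [[305. 302.]]
0.03 0.03 [[306. 287.]]
0.03 0.04 [[307. 272.]]
```

View pics/s2.png

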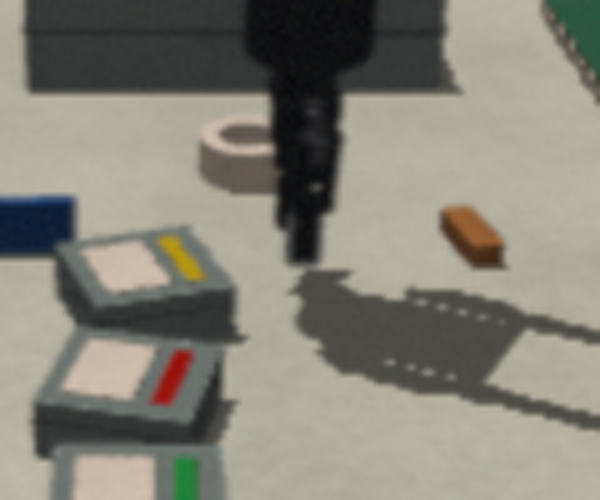

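The near fingertip ends at crop (303,263), which puts it at z≈44 mm, about 25 mm higher than I took it to be. I'll descend in steps and watch Fz.

```bash
python3 -m handwheel '[0.5,0,0,-3,0, 0.5,0,0,-3,0, 0.5,0,0,-3,0, 0.5,0,0,-3,0, 0.5,0,0,-3,0, 0.5,0,0,-3,0, 0.5,0,0,-2,0, 0.5,0,0,-2,0, 0.5,0,0,-2,0, 0.5,0,0,0,0]'>/dev/null; python3 st.py
python3 - <<'E'
from plant import eyes,status
from h import *
c=eyes.read_camera("side"); e=status.observe()["ee_pos"]
g=cv2.cvtColor(c["frame"],cv2.COLOR_RGB2GRAY)
q=np.array([proj(c,[[e[0]-.0957*.03,e[1]+.03,z/1000]])[0] for z in range(0,60,4)],np.float32)
print([(z,int(v)) for z,v in zip(range(0,60,4),cv2.remap(g,q[:,0],q[:,1],1).ravel())])
E
```

```text
t 6.35 xyz [np.float64(474.1), np.float64(-151.6), np.float64(9.0)] d -217.8 s -196.2 yaw 5.8 Fd 0.7 Fs 0.4 Fz 0.4 w 0.5
[(0, 100), (4, 76), (8, 75), (12, 75), (16, 75), (20, 71), (24, 49), (28, 21), (32, 17), (36, 19), (40, 16), (44, 17), (48, 17), (52, 22), (56, 18)]
```

```bash
python3 -m handwheel '[0.5,0,0,-2,0, 0.5,0,0,-2,0, 0.5,0,0,-2,0, 0.5,0,0,-1,0, 0.5,0,0,-1,0, 0.5,0,0,-1,0, 0.5,0,0,0,0, 0.5,0,0,0,0, 0.5,0,0,0,0, 0.5,0,0,0,0]'>/dev/null; python3 st.py
python3 - <<'E'
from plant import eyes,status
from h import *
c=eyes.read_camera("side"); e=status.observe()["ee_pos"]
g=cv2.cvtColor(c["frame"],cv2.COLOR_RGB2GRAY)
q=np.array([proj(c,[[e[0]-.0957*.03,e[1]+.03,z/1000]])[0] for z in range(0,60,4)],np.float32)
print([(z,int(v)) for z,v in zip(range(0,60,4),cv2.remap(g,q[:,0],q[:,1],1).ravel())])
E
```

```text
t 7.4 xyz [np.float64(474.3), np.float64(-151.6), np.float64(0.3)] d -217.6 s -196.3 yaw 5.8 Fd 1.1 Fs -0.5 Fz -0.4 w 0.5
[(0, 91), (4, 76), (8, 75), (12, 70), (16, 45), (20, 20), (24, 14), (28, 15), (32, 17), (36, 15), (40, 17), (44, 16), (48, 17), (52, 17), (56, 24)]
```

```bash
python3 -m handwheel '[0.5,8,8.8,0,0, 0.5,9,0.9,0,0, 0.5,8,0.8,0,0, 0.5,8,0.8,0,0, 0.5,8,0.8,0,0, 0.5,8,0.8,0,0, 0.5,8,0.8,0,0, 0.5,8,0.8,0,0, 0.5,8,0.8,0,0, 0.5,8,0.8,0,0]'>/dev/null; python3 st.py
python3 -m handwheel '[0.5,5,0.5,0,0, 0.5,5,0.5,0,0, 0.5,4,0.4,0,0, 0.5,3,0.3,0,0, 0.5,2,0.2,0,0, 0.5,2,0.2,0,0, 0.5,1,0.1,0,0, 0.5,1,0.1,0,0, 0.5,0,0,0,0, 0.5,0,0,0,0]'>/dev/null; python3 st.py
python3 - <<'E'
from plant import eyes
from h import *
c=eyes.read_camera("side"); t=eyes.read_camera("top")
a=cv2.resize(c["frame"][140:270,240:400],None,fx=4,fy=4); b=cv2.resize(t["frame"][120:245,195:455],None,fx=2,fy=2)
b=cv2.copyMakeBorder(b,0,0,0,640-b.shape[1],cv2.BORDER_CONSTANT); 
cv2.imwrite("pics/cb1.png",cv2.resize(np.vstack([a,b]),None,fx=.77,fy=.77)[:,:,::-1])
E
```

```text
t 8.45 xyz [np.float64(556.0), np.float64(-135.6), np.float64(0.2)] d -134.8 s -188.2 yaw 5.8 Fd -1.3 Fs 0.0 Fz -0.4 w 0.5
t 9.45 xyz [np.float64(578.4), np.float64(-133.2), np.float64(0.2)] d -112.2 s -188.0 yaw 5.8 Fd -0.7 Fs 0.6 Fz -0.3 w 0.5
```

View pics/cb1.png

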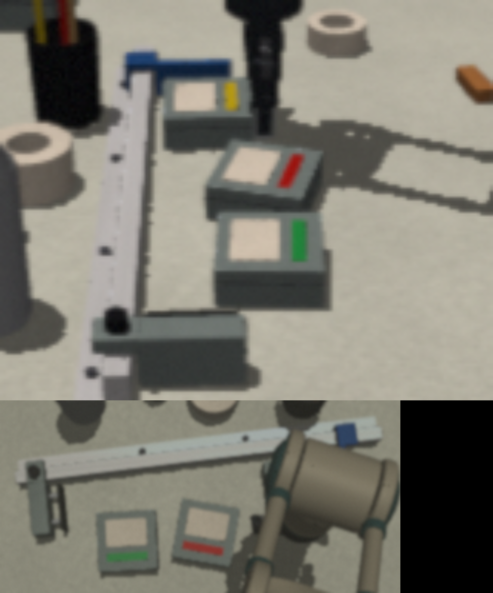

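The push works now: box c is square to the rail and about 20–25 mm short of it. I'll continue until the force rises.

```bash
python3 -m handwheel '[0.5,2,0.2,0,0, 0.5,2,0.2,0,0, 0.5,1,0.1,0,0, 0.5,1,0.1,0,0, 0.5,1,0.1,0,0, 0.5,1,0.1,0,0, 0.5,1,0.1,0,0, 0.5,1,0.1,0,0, 0.5,0,0,0,0, 0.5,0,0,0,0]'>/dev/null; python3 st.py
python3 - <<'E'
from plant import eyes
from h import *
c=eyes.read_camera("side");f=c["frame"]
hsv=cv2.cvtColor(f,cv2.COLOR_RGB2HSV)
m=cv2.inRange(hsv,(20,110,40),(32,255,255));m[:160]=0;m[:,:280]=0;m[210:]=0;m[:,370:]=0
ys,xs=np.nonzero(m);P=ray(c,np.c_[xs,ys],.036)[:,:2]*1000;p=P.mean(0)
print(len(xs),p,"strip d",.9954*p[0]+.0957*p[1]-675.2,"s",-.0957*p[0]+.9954*p[1])
E
```

```text
t 10.55 xyz [np.float64(588.6), np.float64(-132.2), np.float64(0.3)] d -101.9 s -188.0 yaw 5.8 Fd -0.8 Fs -0.3 Fz 0.1 w 0.5
36 [ 619.92635014 -143.8303038 ] strip d -71.88987114237182 s -202.49563611030248
```

```bash
python3 -m handwheel '[0.5,1,0.1,0,0, 0.5,1,0.1,0,0, 0.5,1,0.1,0,0, 0.5,0.5,0,0,0, 0.5,0.5,0.1,0,0, 0.5,0,0,0,0, 0.5,0,0,0,0, 0.5,0,0,0,0, 0.5,0,0,0,0, 0.5,0,0,0,0]'>/dev/null; python3 st.py
python3 -m handwheel '[0.5,0.5,0,0,0, 0.5,0.5,0.1,0,0, 0.5,0.5,0,0,0, 0.5,0.5,0.1,0,0, 0.5,0.5,0,0,0, 0.5,0,0,0,0, 0.5,0,0,0,0, 0.5,0,0,0,0, 0.5,0,0,0,0, 0.5,0,0,0,0]'>/dev/null; python3 st.py
```

```text
t 11.6 xyz [np.float64(592.0), np.float64(-131.9), np.float64(0.2)] d -98.5 s -187.9 yaw 5.8 Fd -1.5 Fs -0.5 Fz 3.2 w 0.5
t 12.6 xyz [np.float64(592.1), np.float64(-131.7), np.float64(0.2)] d -98.5 s -187.7 yaw 5.8 Fd -9.7 Fs -1.4 Fz 5.9 w 0.5
```

```bash
python3 -m handwheel '[0.5,-20,-2,0,0, 0.5,-20,-2,0,0, 0.5,-21,-2,0,0, 0.5,-22,-2,0,0, 0.5,-22,-2,0,0, 0.5,-2,26,0,0, 0.5,-3,26,0,0, 0.5,-2,26,0,0, 0.5,-3,26,0,0, 0.5,-2,25.5,0,0]'>/dev/null; python3 st.py
python3 -m handwheel '[0.5,8,0.8,0,0, 0.5,9,0.9,0,0, 0.5,9,0.9,0,0, 0.5,8,0.8,0,0, 0.5,9,0.9,0,0, 0.5,9,0.9,0,0, 0.5,9,0.9,0,0, 0.5,9,0.9,0,0, 0.5,9,0.9,0,0, 0.5,8,0.8,0,0]'>/dev/null; python3 st.py
```

```text
t 13.6 xyz [np.float64(479.2), np.float64(-11.1), np.float64(0.5)] d -199.3 s -56.9 yaw 5.8 Fd -0.6 Fs -0.2 Fz 0.1 w 0.5
t 14.6 xyz [np.float64(565.6), np.float64(-3.3), np.float64(0.2)] d -112.5 s -57.4 yaw 5.8 Fd -0.6 Fs 1.1 Fz 0.9 w 0.5
```

```bash
python3 -m handwheel '[0.5,4,0.4,0,0, 0.5,3,0.3,0,0, 0.5,2,0.2,0,0, 0.5,2,0.2,0,0, 0.5,1,0.1,0,0, 0.5,1,0.1,0,0, 0.5,0.5,0,0,0, 0.5,0.5,0.1,0,0, 0.5,0,0,0,0, 0.5,0,0,0,0]'>/dev/null; python3 st.py
python3 -m handwheel '[0.5,0.5,0,0,0, 0.5,0.5,0.1,0,0, 0.5,0.5,0,0,0, 0.5,0.5,0.1,0,0, 0.5,0,0,0,0, 0.5,0,0,0,0, 0.5,0,0,0,0, 0.5,0,0,0,0, 0.5,0,0,0,0, 0.5,0,0,0,0]'>/dev/null; python3 st.py
```

```text
t 15.6 xyz [np.float64(578.8), np.float64(-2.0), np.float64(0.2)] d -99.2 s -57.4 yaw 5.8 Fd -0.7 Fs 0.2 Fz 0.4 w 0.5
t 16.6 xyz [np.float64(580.1), np.float64(-1.9), np.float64(0.2)] d -98.0 s -57.4 yaw 5.8 Fd -4.5 Fs -0.4 Fz 4.1 w 0.5
```

```bash
python3 -m handwheel '[0.5,-18,-2,0,0, 0.5,-20,-2,0,0, 0.5,-20,-2,0,0, 0.5,-21,-2,0,0, 0.5,-21,-2,0,0, 0.5,-2,24,0,0, 0.5,-3,24,0,0, 0.5,-2,24,0,0, 0.5,-2,23,0,0, 0.5,-2,22,0,0]'>/dev/null; python3 st.py
python3 -m handwheel '[0.5,8,0.8,0,0, 0.5,9,0.9,0,0, 0.5,9,0.9,0,0, 0.5,8,0.8,0,0, 0.5,9,0.9,0,0, 0.5,9,0.9,0,0, 0.5,9,0.9,0,0, 0.5,9,0.9,0,0, 0.5,9,0.9,0,0, 0.5,8,0.8,0,0]'>/dev/null; python3 st.py
```

```text
t 17.6 xyz [np.float64(472.0), np.float64(106.6), np.float64(0.5)] d -195.1 s 61.0 yaw 5.8 Fd 0.6 Fs 0.2 Fz 0.2 w 0.5
t 18.6 xyz [np.float64(557.6), np.float64(114.0), np.float64(0.2)] d -109.2 s 60.1 yaw 5.8 Fd -0.5 Fs -0.1 Fz 0.3 w 0.5
```

```bash
python3 -m handwheel '[0.5,3,0.3,0,0, 0.5,2,0.2,0,0, 0.5,1.5,0.2,0,0, 0.5,1,0.1,0,0, 0.5,1,0.1,0,0, 0.5,1,0.1,0,0, 0.5,0.5,0,0,0, 0.5,0,0,0,0, 0.5,0,0,0,0, 0.5,0,0,0,0]'>/dev/null; python3 st.py
python3 -m handwheel '[0.5,0.5,0,0,0, 0.5,0.5,0.1,0,0, 0.5,0.5,0,0,0, 0.5,0.5,0.1,0,0, 0.5,0.5,0,0,0, 0.5,0,0,0,0, 0.5,0,0,0,0, 0.5,0,0,0,0, 0.5,0,0,0,0, 0.5,0,0,0,0]'>/dev/null; python3 st.py
```

```text
t 19.6 xyz [np.float64(566.9), np.float64(114.9), np.float64(0.3)] d -99.9 s 60.1 yaw 5.8 Fd -0.3 Fs -0.6 Fz -0.2 w 0.5
t 20.6 xyz [np.float64(569.1), np.float64(115.1), np.float64(0.2)] d -97.7 s 60.1 yaw 5.8 Fd -2.8 Fs -0.6 Fz 2.2 w 0.5
```

```bash
python3 -m handwheel '[0.5,0.5,0.1,0,0, 0.5,0.2,0,0,0, 0.5,0,0,0,0, 0.5,-18,-2,0,0, 0.5,-18,-2,0,0, 0.5,-18,-2,0,0, 0.5,-18,-2,25,0, 0.5,0,0,25,0, 0.5,0,0,25,0, 0.5,0,0,25,0]'>/dev/null; python3 st.py
python3 -m handwheel '[0,15,-37,0,0, 0,15,-37,0,0, 0,15,-37,0,0, 0,15,-37,0,0, 0,15,-37,0,0, 0,15,-37,0,0, 0,15,-37,0,0, 0,15,-37,0,0, 0,15,-37,0,0, 0,15,-37,0,0]'>/dev/null; python3 st.py
python3 - <<'E'
from plant import eyes
from h import *
c=eyes.read_camera("side"); t=eyes.read_camera("top")
a=cv2.resize(c["frame"][100:270,220:420],None,fx=3,fy=3); b=cv2.resize(t["frame"][120:245,195:495],None,fx=2,fy=2)
cv2.imwrite("pics/cb2.png",cv2.resize(np.vstack([a,b]),None,fx=.77,fy=.77)[:,:,::-1])
E
```

```text
t 21.6 xyz [np.float64(499.9), np.float64(107.3), np.float64(101.6)] d -167.4 s 58.9 yaw 5.8 Fd 0.4 Fs 0.1 Fz -0.3 w 0.5
t 22.6 xyz [np.float64(650.1), np.float64(-265.4), np.float64(100.4)] d -53.5 s -326.4 yaw 5.8 Fd 0.5 Fs -0.2 Fz -1.2 w -0.0
```

View pics/cb2.png

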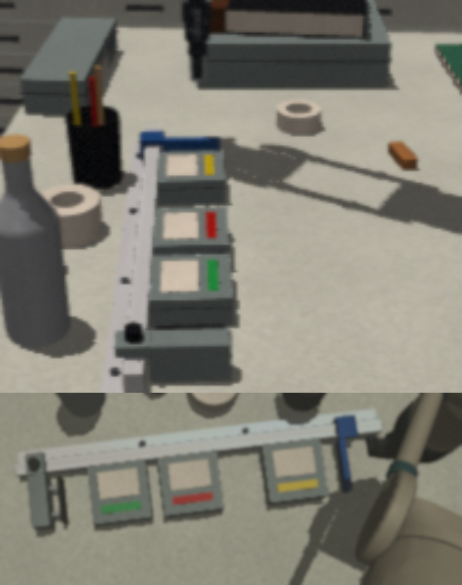

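All three boxes now stand square against the rail. I'll check that with numbers and lower the shut fingers behind the plate.

```bash
cat > chk.py <<'E'
from plant import eyes
from meas import *
c=eyes.read_camera("top")
try:
  for n,(a,p,t) in boxes(c).items(): print(n,a,"strip d %.1f s %.1f ang-rail %.1f"%(.9954*p[0]+.0957*p[1]-675.2,-.0957*p[0]+.9954*p[1],t-5.5))
except Exception as e: print(e)
E
python3 chk.py
python3 -m handwheel '[0,0,0,-12,0, 0,0,0,-12,0, 0,0,0,-12,0, 0,0,0,-12,0, 0,0,0,-12,0, 0,0,0,-10,0, 0,0,0,-8,0, 0,0,0,-6,0, 0,0,0,-4,0, 0,0,0,-2,0]'>/dev/null; python3 st.py
python3 - <<'E'
from plant import eyes,status
from h import *
c=eyes.read_camera("side"); e=status.observe()["ee_pos"]
g=cv2.cvtColor(c["frame"],cv2.COLOR_RGB2GRAY)
q=np.array([proj(c,[[e[0]-.0957*.012,e[1]+.012,z/1000]])[0] for z in range(0,80,4)],np.float32)
print([(z,int(v)) for z,v in zip(range(0,80,4),cv2.remap(g,q[:,0],q[:,1],1).ravel())])
E
```

```text
b 135 strip d -68.2 s 63.3 ang-rail -0.2
a 137 strip d -68.5 s -43.0 ang-rail 0.1
c 126 strip d -68.8 s -199.4 ang-rail -0.3
t 23.75 xyz [np.float64(648.0), np.float64(-262.9), np.float64(9.9)] d -55.4 s -323.7 yaw 5.8 Fd 0.1 Fs -0.2 Fz -0.2 w -0.0
[(0, 109), (4, 77), (8, 40), (12, 29), (16, 29), (20, 31), (24, 30), (28, 21), (32, 17), (36, 19), (40, 17), (44, 17), (48, 18), (52, 18), (56, 15), (60, 17), (64, 19), (68, 17), (72, 13), (76, 22)]
```

```bash
python3 -m handwheel '[0,-0.4,5,0,0, 0,-0.5,5,0,0, 0,-0.5,5,0,0, 0,-0.3,3,0,0, 0,-0.3,3,0,0, 0,-0.3,3,0,0, 0,-0.3,3,0,0, 0,-0.3,3,0,0, 0,-0.3,3,0,0, 0,-0.3,3,0,0]'>/dev/null; python3 st.py
python3 -m handwheel '[0,-0.4,4,0,0, 0,-0.5,5,0,0, 0,-0.5,5,0,0, 0,-0.5,5,0,0, 0,-0.5,5,0,0, 0,-0.5,5,0,0, 0,-0.5,5,0,0, 0,-0.5,5,0,0, 0,-0.4,5,0,0, 0,-0.4,4,0,0]'>/dev/null; python3 st.py; python3 chk.py
```

```text
t 24.8 xyz [np.float64(644.8), np.float64(-229.3), np.float64(10.3)] d -55.3 s -290.0 yaw 5.9 Fd -1.2 Fs -6.6 Fz -1.5 w 0.0
t 25.8 xyz [np.float64(640.4), np.float64(-181.6), np.float64(10.4)] d -55.2 s -242.1 yaw 5.9 Fd 0.2 Fs -6.9 Fz -2.4 w 0.0
b 136 strip d -68.1 s 63.4 ang-rail -0.1
a 138 strip d -68.6 s -43.0 ang-rail 0.1
c 100 strip d -68.3 s -167.7 ang-rail 1.8
```

```bash
python3 -m handwheel '[0,-0.4,4,0,0, 0,-0.5,5,0,0, 0,-0.5,5,0,0, 0,-0.5,5,0,0, 0,-0.5,5,0,0, 0,-0.5,5,0,0, 0,-0.5,5,0,0, 0,-0.5,5,0,0, 0,-0.4,5,0,0, 0,-0.4,4,0,0]'>/dev/null; python3 st.py; python3 chk.py
python3 -m handwheel '[0,-0.3,3,0,0, 0,-0.3,3,0,0, 0,-0.3,3,0,0, 0,-0.3,3,0,0, 0,-0.3,3,0,0, 0,-0.3,3,0,0, 0,-0.2,2,0,0, 0,-0.2,2,0,0, 0,-0.2,2,0,0, 0,0,0,0,0]'>/dev/null; python3 st.py; python3 chk.py
```

```text
t 26.85 xyz [np.float64(635.9), np.float64(-133.7), np.float64(10.4)] d -55.0 s -193.9 yaw 5.9 Fd -0.3 Fs -7.3 Fz -2.0 w -0.0
b 136 strip d -68.2 s 63.1 ang-rail -0.1
a 139 strip d -68.2 s -38.2 ang-rail 0.3
c 67 strip d -68.3 s -111.9 ang-rail 1.9
t 27.9 xyz [np.float64(633.6), np.float64(-109.7), np.float64(10.3)] d -55.0 s -169.8 yaw 5.9 Fd -0.1 Fs -7.1 Fz -2.1 w -0.0
b 136 strip d -67.8 s 74.1 ang-rail -0.2
a 140 strip d -68.1 s -13.6 ang-rail 0.5
c 49 strip d -68.4 s -84.1 ang-rail -1.0
```

```bash
python3 -m handwheel '[0,-0.2,2,0,0, 0,-0.2,2,0,0, 0,-0.2,2,0,0, 0,-0.2,2,0,0, 0,-0.2,2,0,0, 0,-0.1,1,0,0, 0,-0.1,1,0,0, 0,-0.1,1,0,0, 0,-0.1,1,0,0, 0,0,0,0,0]'>/dev/null; python3 st.py
python3 -m handwheel '[0,-0.1,1,0,0, 0,-0.1,1,0,0, 0,-0.1,1,0,0, 0,-0.1,1,0,0, 0,-0.1,1,0,0, 0,0,0,0,0, 0,0,0,0,0, 0,0,0,0,0, 0,0,0,0,0, 0,0,0,0,0]'>/dev/null; python3 st.py; python3 chk.py
```

```text
t 28.95 xyz [np.float64(632.3), np.float64(-95.9), np.float64(10.3)] d -55.0 s -156.0 yaw 5.9 Fd 0.2 Fs -7.6 Fz -1.8 w -0.0
t 29.95 xyz [np.float64(631.9), np.float64(-90.9), np.float64(10.3)] d -54.9 s -151.0 yaw 5.9 Fd 0.4 Fs -9.0 Fz -2.4 w 0.0
b 135 strip d -67.9 s 93.2 ang-rail 0.1
a 139 strip d -68.2 s 5.2 ang-rail 0.1
c 37 strip d -67.9 s -61.7 ang-rail -3.4
```

```bash
python3 -m handwheel '[0,0,0.5,0,0, 0,-0.1,0.5,0,0, 0,0,0.5,0,0, 0,-0.1,0.5,0,0, 0,0,0,0,0, 0,0,0,0,0, 0,0,0,0,0, 0,0,0,0,0, 0,0,0,0,0, 0,0,0,0,0]'>/dev/null; python3 st.py
python3 -m handwheel '[0,0,0.5,0,0, 0,-0.1,0.5,0,0, 0,0,0.5,0,0, 0,-0.1,0.5,0,0, 0,0,0,0,0, 0,0,0,0,0, 0,0,0,0,0, 0,0,0,0,0, 0,0,0,0,0, 0,0,0,0,0]'>/dev/null; python3 st.py
```

```text
t 31.0 xyz [np.float64(631.7), np.float64(-89.0), np.float64(10.4)] d -54.9 s -149.1 yaw 5.9 Fd 0.5 Fs -8.2 Fz -2.9 w 0.0
t 32.0 xyz [np.float64(631.5), np.float64(-87.0), np.float64(10.4)] d -54.9 s -147.0 yaw 5.9 Fd 0.7 Fs -7.6 Fz -2.9 w 0.0
```

```bash
python3 -m handwheel '[0,0,0.5,0,0, 0,-0.1,0.5,0,0, 0,0,0.5,0,0, 0,-0.1,0.5,0,0, 0,0,0.5,0,0, 0,-0.1,0.5,0,0, 0,0,0,0,0, 0,0,0,0,0, 0,0,0,0,0, 0,0,0,0,0]'>/dev/null; python3 st.py
python3 -m handwheel '[0,0,0.5,0,0, 0,-0.1,0.5,0,0, 0,0,0.5,0,0, 0,-0.1,0.5,0,0, 0,0,0.5,0,0, 0,-0.1,0.5,0,0, 0,0,0,0,0, 0,0,0,0,0, 0,0,0,0,0, 0,0,0,0,0]'>/dev/null; python3 st.py
```

```text
t 33.0 xyz [np.float64(631.2), np.float64(-84.0), np.float64(10.4)] d -54.9 s -144.0 yaw 5.9 Fd 0.9 Fs -8.0 Fz -1.3 w 0.0
t 34.0 xyz [np.float64(630.9), np.float64(-81.0), np.float64(10.3)] d -54.9 s -141.0 yaw 5.9 Fd -0.1 Fs -8.8 Fz -3.1 w 0.0
```

```bash
python3 -m handwheel '[0,0,0.5,0,0, 0,-0.1,0.5,0,0, 0,0,0.5,0,0, 0,-0.1,0.5,0,0, 0,0,0,0,0, 0,0,0,0,0, 0,0,0,0,0, 0,0,0,0,0, 0,0,0,0,0, 0,0,0,0,0]'>/dev/null; python3 st.py
python3 -m handwheel '[0,0,0.5,0,0, 0,-0.1,0.5,0,0, 0,0,0.5,0,0, 0,-0.1,0.5,0,0, 0,0,0,0,0, 0,0,0,0,0, 0,0,0,0,0, 0,0,0,0,0, 0,0,0,0,0, 0,0,0,0,0]'>/dev/null; python3 st.py
```

```text
t 35.0 xyz [np.float64(630.7), np.float64(-79.0), np.float64(10.3)] d -54.9 s -139.0 yaw 5.9 Fd 0.8 Fs -7.1 Fz -2.1 w 0.0
t 36.0 xyz [np.float64(630.6), np.float64(-77.3), np.float64(10.4)] d -54.9 s -137.3 yaw 5.9 Fd 0.3 Fs -8.8 Fz -3.1 w -0.0
```

```bash
python3 -m handwheel '[0,0,0.5,0,0, 0,-0.1,0.5,0,0, 0,0,0.5,0,0, 0,-0.1,0.5,0,0, 0,0,0,0,0, 0,0,0,0,0, 0,0,0,0,0, 0,0,0,0,0, 0,0,0,0,0, 0,0,0,0,0]'>/dev/null; python3 st.py
python3 -m handwheel '[0,0,0.5,0,0, 0,-0.1,0.5,0,0, 0,0,0.5,0,0, 0,-0.1,0.5,0,0, 0,0,0,0,0, 0,0,0,0,0, 0,0,0,0,0, 0,0,0,0,0, 0,0,0,0,0, 0,0,0,0,0]'>/dev/null; python3 st.py; python3 chk.py
```

```text
t 37.0 xyz [np.float64(630.5), np.float64(-75.9), np.float64(10.4)] d -54.9 s -135.9 yaw 5.9 Fd -0.6 Fs -10.5 Fz -2.6 w -0.0
t 38.0 xyz [np.float64(630.4), np.float64(-74.4), np.float64(10.4)] d -54.9 s -134.4 yaw 5.9 Fd -0.2 Fs -12.3 Fz -3.0 w -0.0
b 135 strip d -67.9 s 109.7 ang-rail 0.0
a 141 strip d -68.1 s 21.5 ang-rail 0.1
c 35 strip d -68.3 s -86.6 ang-rail 10.8
```

```bash
python3 -m handwheel '[0,0,0.5,0,0, 0,-0.1,0.5,0,0, 0,0,0.5,0,0, 0,-0.1,0.5,0,0, 0,0,0.5,0,0, 0,-0.1,0.5,0,0, 0,0,0,0,0, 0,0,0,0,0, 0,0,0,0,0, 0,0,0,0,0]'>/dev/null; python3 st.py
python3 -m handwheel '[0,0,0.5,0,0, 0,-0.1,0.5,0,0, 0,0,0.5,0,0, 0,0,0,0,0, 0,0,0,0,0, 0,0,0,0,0, 0,0,0,0,0, 0,0,0,0,0, 0,0,0,0,0, 0,0,0,0,0]'>/dev/null; python3 st.py; python3 chk.py
```

```text
t 39.05 xyz [np.float64(630.2), np.float64(-72.3), np.float64(10.4)] d -54.8 s -132.3 yaw 5.9 Fd -0.2 Fs -14.5 Fz -3.0 w 0.0
t 40.05 xyz [np.float64(630.0), np.float64(-71.3), np.float64(10.4)] d -54.9 s -131.2 yaw 6.0 Fd -0.4 Fs -15.7 Fz -2.9 w 0.0
b 136 strip d -67.8 s 113.3 ang-rail -0.0
a 141 strip d -68.1 s 24.5 ang-rail 0.2
c 37 strip d -68.2 s -82.6 ang-rail 4.3
```

```bash
python3 -m handwheel '[0,0,0.5,0,0, 0,-0.1,0.5,0,0, 0,0,0.5,0,0, 0,0,0,0,0, 0,0,0,0,0, 0,0,0,0,0, 0,0,0,0,0, 0,0,0,0,0, 0,0,0,0,0, 0,0,0,0,0]'>/dev/null; python3 st.py
python3 -m handwheel '[0,0.1,-1,0,0, 0,0.1,-1,0,0, 0,0.2,-2,0,0, 0,0.4,-4,0,0, 0,0.8,-8,0,0, 0,1,-10,0,0, 0,0,0,15,0, 0,0,0,25,0, 0,0,0,30,0, 0,0,0,30,0]'>/dev/null; python3 st.py
python3 -m handwheel '[0,-10,-20,5,0, 0,-20,-25,5,0, 0,-20,-25,5,0, 0,-20,-25,5,0, 0,-20,-25,5,0, 0,-20,-25,0,0, 0,-20,-25,0,0, 0,-20,-25,0,0, 0,-20,-25,0,0, 0,0,0,0,0]'>/dev/null; python3 st.py; python3 chk.py
python3 - <<'E'
from plant import eyes
from h import *
c=eyes.read_camera("side"); t=eyes.read_camera("top")
a=cv2.resize(c["frame"][120:270,220:420],None,fx=3,fy=3); b=cv2.resize(t["frame"][120:245,195:495],None,fx=2,fy=2)
cv2.imwrite("pics/cb3.png",cv2.resize(np.vstack([a,b]),None,fx=.8,fy=.8)[:,:,::-1])
E
```

```text
t 41.1 xyz [np.float64(630.0), np.float64(-70.2), np.float64(10.4)] d -54.9 s -130.2 yaw 6.0 Fd -0.1 Fs -15.9 Fz -3.5 w 0.0
t 42.1 xyz [np.float64(630.7), np.float64(-90.2), np.float64(111.0)] d -56.0 s -150.1 yaw 5.8 Fd 0.6 Fs -0.3 Fz 0.9 w 0.0
t 43.1 xyz [np.float64(458.8), np.float64(-312.8), np.float64(135.4)] d -248.5 s -355.3 yaw 5.6 Fd 1.0 Fs 1.0 Fz -0.5 w -0.0
b 137 strip d -67.9 s 114.0 ang-rail 0.3
a 139 strip d -68.0 s 25.9 ang-rail 0.2
c 124 strip d -68.2 s -61.8 ang-rail -0.6
```

View pics/cb3.png

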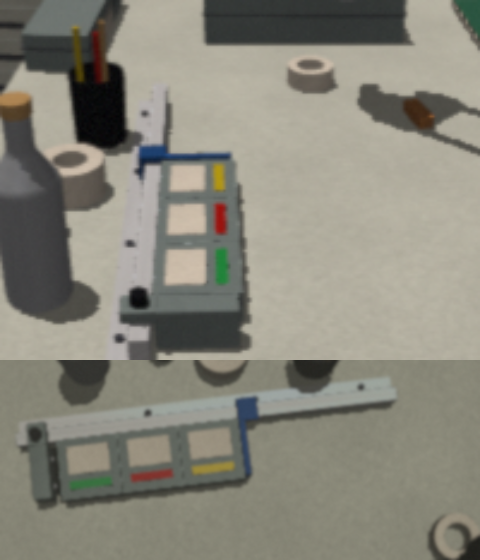

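The row is closed with no gaps, flat against the rail and squeezed between pad and plate. The arm is clear and the other things on the table haven't moved.

```bash
python3 -c "from plant import order; print(order.close_job())"
```

```text
the job is handed in; nothing more can be done
None
```

I handed the job in at about 43 s: all three boxes are in one gap-free row flat against the rail, with the pad pressed in an estimated 7–8 mm and the highest plate force I read about 16 N. The final camera check came after I let go, but I could not measure the remaining squeeze directly.

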